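# Lay out the drawing kit by length

## Task

Set the kit out on the board in order of length: lay the brush, the green-banded paint tube, the eraser and the sharpener on the four cork pads, one to a pad, the longest on the pad next to the wooden knob and each next shorter one on the next pad along, so that the shortest is farthest from the knob. Each should lie flat, centred on its pad and pointing lengthwise along it.

Things in the scene. Friction and masses are not known exactly. Their poses are not given: they have to be found in the camera images.
- sharpener_mid (a point): The centre, half-way up, of the small bare-metal wedge pencil sharpener, 16 mm wide (x), 25 mm long (y), 12 mm high, lying loose. Its z axis points up; its y axis runs along its length.
- eraser_mid (a point): The centre, half-way up, of the white eraser in a blue sleeve, 23 mm wide (x), 60 mm long (y), 13 mm high, lying loose. Its z axis points up; its y axis runs along its length.
- paint_tube_mid (a point): The centre, half-way up, of the white paint tube with a green band and a dark cap, lying on its side, 36 mm wide (x), 125 mm long with its screw cap (y; the cap is the last 15 mm at +y), 20 mm high, loose. Its z axis points up; its y axis runs along its length. Grasp it across the body.
- brush_mid (a point): The centre, half-way up, of the paint brush with a dark red handle lying loose, 226 mm long (y), at most 13 mm thick; the handle is about 10 mm thick near the middle. It is the only loose brush on the tables. Its z axis points up; its y axis runs along its length.
- board: The fixed plywood layout board, 180 mm deep (x) by 340 mm wide (y), 12 mm thick, with a flush darker wooden edge strip 10 mm wide along its far (+x) side. Origin: centre of its underside, on the table. x points away from the robot give or take 0.2 rad, y to the left along the row of pads.
- pad_a: Cork pad first from the right in the row on the board: fixed, 150 mm long (x), 46 mm wide (y), 3 mm thick; neighbours are 72 mm apart along y. Origin: centre of its underside; its top is 3 mm higher, 15 mm above the table. x lies along the pad, which is how things are to lie on it.
- pad_b: Cork pad second from the right in the row on the board: fixed, 150 mm long (x), 46 mm wide (y), 3 mm thick; neighbours are 72 mm apart along y. Origin: centre of its underside; its top is 3 mm higher, 15 mm above the table. x lies along the pad, which is how things are to lie on it.
- pad_c: Cork pad third from the right in the row on the board: fixed, 150 mm long (x), 46 mm wide (y), 3 mm thick; neighbours are 72 mm apart along y. Origin: centre of its underside; its top is 3 mm higher, 15 mm above the table. x lies along the pad, which is how things are to lie on it.
- pad_d: Cork pad fourth from the right in the row on the board: fixed, 150 mm long (x), 46 mm wide (y), 3 mm thick; neighbours are 72 mm apart along y. Origin: centre of its underside; its top is 3 mm higher, 15 mm above the table. x lies along the pad, which is how things are to lie on it.
- knob: The fixed turned knob of dark wood, 24 mm across and 26 mm high, standing at one of the far corners of the board (beside the far end of pad a or of pad d; a flat brass disc is at the other corner). Origin: centre of its foot, on the board.

How it is judged:
By the outcome, as a careful person would: the job done as asked, in the order asked, and still so for the second after the job is handed in, with the robot touching nothing.
It also fails if it takes over 104 s, if anything falls off the work surface, if the arm or the gripper's body presses on something with over 40 N, if the wrist force passes 120 N, or if a joint passes its speed limit or range.

## Robot

A 6-joint arm with a two-finger parallel gripper is mounted at the origin on a cart in front of the work surface, level with it; the furniture and walls round the work are solid. World frame = base frame: x ahead of the robot, y to its left, z up, the work surface at z = 0. Lengths are in mm, angles in rad, forces in N, time in s.
With the tool pointing down it reaches from about 325 to 900 mm from the base axis. Payload 6.1 kg.
Tool frame: the origin (TCP) lies at the very end of the fingers, on their centre line; the grasp point (between the pads) lies 19 mm behind it; z points along the fingers, y is the line along which they close (so a half turn about z gives the same grasp; the last joint's range is limited). The gripper opens to 87 mm and grips with 3 to 60 N. Pads are 19 mm wide; open, the fingers measure 117 mm over their backs; the gripper's body (75 mm by 190 mm) begins 51 mm behind the grasp point.
Start: joints at [0.978, 0.22, 1.526, -0, 1.395, -0.126], TCP at [281.267, 558.126, 222.538] pointing down, gripper open.
Joint ranges: [-2.98, 2.98], [-0.91, 2.08], [0.09, 2.57], [-1.24, 4.39], [0.2, 2.65], [-2.68, 2.68]. Speed limits (rad/s): [2.57, 2.57, 3.01, 3.14, 3.14, 3.14].

## Interface

Orientations are given as a unit quaternion [w, x, y, z].
In Python, from rig import arm gives the robot as it stands.
- The arm moves only by the tool drive_tool, never from a script. Its argument "deltas" is text: rows parted by semicolons, each of 7 numbers parted by spaces: the shift along the world's x, y, z as a fraction of full scale, then the turn, a rotation vector about the world's x, y, z as a fraction of full scale, then the opening, from 0 (shut) to 1 (fully open). In form: tx ty tz rx ry rz jaw; .... A call has 1 to 20 rows; each row is the pose to reach, as a shift and turn from the pose commanded when the call began, turning the shorter way round; what a row does not reach only later rows make up. Full scale, the value 1, is 0.15 m for a shift and 360 degrees for a turn. A row lasts 1/10 s, in which the tool goes at most 50 mm and 8.59 degrees, less where a joint would pass 70% of its speed; a pose out of reach is approached as far as the arm can. A call with a number of a shift or a turn outside -1 to 1 is refused whole. A call with a gripper value outside its range is refused whole. The fingers move at their own pace and stop on an object; "newtons" is the grip in N (left out, the last holds). Time passes only in rows, so rows that repeat a pose let the fingers close. It gives the time, the measured TCP pose, the force, the opening and the grip force at its end, in the units of the state.
- arm.sense(): the state, without advancing time (a new reading comes with each control period).
- arm.get_image(name): name is "scene" or "top" or "wrist"; returns the picture (420x560x3 uint8, blue, green, red); there is no depth.
- arm.calibration(name): a dict with "mtx" (3x3 intrinsics, pixels), "cam_to_world" (4x4, takes a point from camera to world coordinates). Camera axes: x right, y up, looking along -z (the intrinsics and any distortion apply to the point x, -y, -z); pixel columns grow to the right and rows downward; lengths in mm; the calibration is good to about 2 mm. A picture is of the moment at which its call begins: read the wrist's pose just before it. calibration takes no time and is no camera call; for the wrist camera it gives the pose at the moment of the call.
- arm.finish_job(): hands the job in; it is judged then, once.
Trained networks look in the newest picture that a camera, given by its name, has taken for a name from the list of things; names that differ only in an ending like _2 or _b are one class to them, and where a whole thing is asked for, a point or a joint stands for the part that bears it (a point fixed in the world has none). Each returns a list of dicts, best first, with "confidence" (0 to 1); they miss things now and then, are a little off and sometimes report something else, mostly with a low value. They report only what shows in the picture. A call takes as long as a camera call.
- arm.look_for(label, camera): "location" ([column, row] in pixels, amid what is visible of it).
- arm.silhouettes(label, camera): "mask" (420x560 bool, what is visible of it) and "location" ([column, row] in pixels, amid what is visible of it).
The state is a dict: "t": time; "q": joint angles; "qd": joint speeds; "effort": joint torques, N m; "ee_pos": TCP position; "tcp_rot": TCP orientation; "wrist_force": force on the tool from outside, world axes, zero at the start; "wrist_torque": the same for the moment, N m; "finger_gap": finger opening in mm; "gripper_force": force on a finger pad.
Only numpy, scipy, OpenCV 4.12 (cv2) and the standard library are available. Lean on these libraries where they do the work, as an engineer would, in place of code of your own. Each camera call takes 0.05 s, during which the arm holds its last target. There are 200 camera calls.

## Working session

There is one attempt and no reset: what is moved stays moved. The work goes in short steps, Python scripts to look and compute and a tool call to move; the robot and the scene stay as the last step left them, time stands still between calls to the robot, and variables do not carry over. Pictures are saved under pics/ and viewed, at most 15 in all, crops included, and the job is handed in when it is done.

Besides the shell and the picture viewer there is one more tool, called after "Request:" as a command line: name --argument value ..., lists and objects as JSON in quotes. drive_tool: Moves the arm, as the interface text tells. Its arguments: {"type":"object","properties":{"deltas":{"type":"string"},"newtons":{"type":"number"}},"required":["deltas"]}

```bash
ls; mkdir -p pics; python3 - <<'E'
from rig import arm
import cv2
s=arm.sense();print(s)
for c in("top","scene"):
    cv2.imwrite(f"pics/{c}0.png",arm.get_image(c))
    k=arm.calibration(c);print(c,k["mtx"].round(1).tolist(),k["cam_to_world"].round(3).tolist(),[x for x in k])
for l in["sharpener_mid","eraser_mid","paint_tube_mid","brush_mid","board","pad_a","knob"]:
    for c in("top","scene"):
        print(l,c,[(d["location"],round(d["confidence"],2)) for d in arm.look_for(l,c)][:5])
E
```

```text
pics
{'t': 0.0, 'q': array([ 9.77926493e-01,  2.21268723e-01,  1.52761489e+00, -2.01970811e-06,
        1.39470905e+00, -1.26089745e-01]), 'qd': array([-0.00031811,  0.00061366,  0.00048622, -0.00040988, -0.00016659,
        0.00043753]), 'effort': array([-1.39401895e-04, -4.94615972e+01, -3.87376928e+01,  6.99237641e-02,
        5.74138714e-02, -2.02189731e-04]), 'ee_pos': array([280.90159457, 557.61270682, 221.40888432]), 'tcp_rot': array([-3.50858281e-04,  2.31276691e-01,  9.72887502e-01, -9.36433588e-04]), 'wrist_force': array([-0.08906883, -0.25364394,  0.84737534]), 'wrist_torque': array([0.00051703, 0.01446568, 0.00656127]), 'gripper_force': 0.0, 'finger_gap': 86.75068454198858}
top [[501.2, 0.0, 276.7], [0.0, 501.2, 205.4], [0.0, 0.0, 1.0]] [[-0.025, 0.989, -0.146, 396.614], [-1.0, -0.023, 0.011, 82.839], [0.007, 0.146, 0.989, 1205.69], [0.0, 0.0, 0.0, 1.0]] ['mtx', 'cam_to_world']
scene [[472.0, 0.0, 281.3], [0.0, 472.0, 208.4], [0.0, 0.0, 1.0]] [[0.777, 0.471, -0.418, 73.259], [-0.63, 0.577, -0.521, -540.337], [-0.004, 0.668, 0.745, 929.973], [0.0, 0.0, 0.0, 1.0]] ['mtx', 'cam_to_world']
sharpener_mid top []
sharpener_mid scene [([308.1, 189.0], 0.51)]
eraser_mid top [([323.0, 153.9], 0.76)]
eraser_mid scene [([347.5, 225.1], 0.5)]
paint_tube_mid top [([431.8, 242.5], 0.64)]
paint_tube_mid scene [([359.3, 351.7], 0.57), ([223.2, 187.1], 0.28)]
brush_mid top [([324.4, 239.5], 0.7)]
brush_mid scene [([288.2, 270.6], 0.67)]
board top [([183.2, 223.6], 0.69), ([321.7, 152.2], 0.62)]
board scene [([228.1, 182.1], 0.66)]
pad_a top [([228.8, 232.1], 0.79), ([166.1, 223.6], 0.61), ([196.2, 228.4], 0.59), ([136.7, 219.2], 0.57)]
pad_a scene [([204.6, 155.6], 0.97), ([234.8, 202.7], 0.69), ([213.3, 170.3], 0.66), ([223.9, 187.2], 0.61)]
knob top [([248.9, 199.6], 0.65)]
knob scene [([269.2, 200.6], 0.65), ([305.5, 184.7], 0.2)]
```

View pics/top0.png

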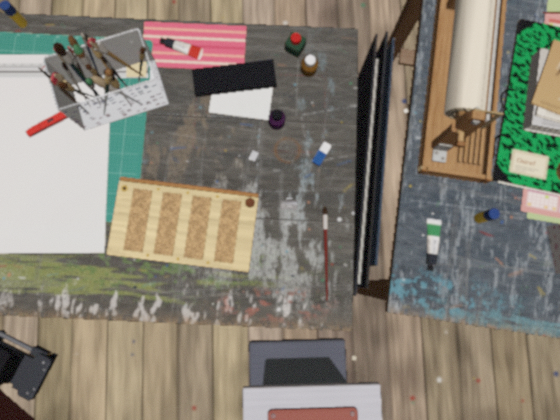

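View pics/scene0.png

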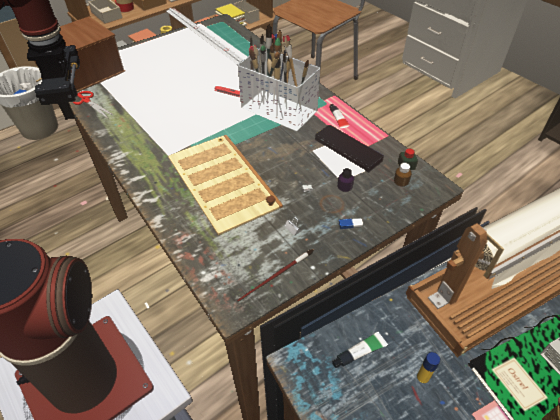

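The top view shows the knob at (249,202), at the right-hand end of the row, so pad a takes the brush, b the tube, c the eraser and d the sharpener. The sharpener is at (253,155), the eraser at (322,153), the brush around (325,250) and the green tube at (432,243) on the second table. Canvases stand in the gap between the tables.

```bash
cat > h.py <<'E'
import numpy as np,cv2
from rig import arm
def ray(k,uv):
    M=k["cam_to_world"];u,v=uv;m=k["mtx"]
    d=np.array([(u-m[0,2])/m[0,0],-(v-m[1,2])/m[1,1],-1.])
    return M[:3,3],M[:3,:3]@d
def at(k,uv,z):
    o,d=ray(k,uv);return o+d*(z-o[2])/d[2]
def tri(k1,p1,k2,p2):
    o1,d1=ray(k1,p1);o2,d2=ray(k2,p2);A=np.stack([d1,-d2],1)
    s=np.linalg.lstsq(A,o2-o1,rcond=None)[0];a=o1+s[0]*d1;b=o2+s[1]*d2
    return ((a+b)/2).round(1),round(float(np.linalg.norm(a-b)),1)
def maskpose(k,mask,z):
    "min-area rectangle of a mask projected on height z: centre, long side, short side, angle of the long side"
    v,u=np.nonzero(mask);P=np.array([at(k,(a,b),z)[:2] for a,b in zip(u,v)],np.float32)
    (c,(w,h),a)=cv2.minAreaRect(P)
    if w<h: a+=90;w,h=h,w
    return np.round(c,1),round(w,1),round(h,1),round(((a+90)%180)-90,1)
E
python3 - <<'E'
from h import *
kt=arm.calibration("top");ks=arm.calibration("scene")
arm.get_image("top");arm.get_image("scene")
for l,z in[("sharpener_mid",6),("eraser_mid",7),("paint_tube_mid",10),("brush_mid",5),("board",12),("pad_a",15),("knob",25)]:
    for c,k in(("top",kt),("scene",ks)):
        for d in arm.silhouettes(l,c)[:4]:
            print(l,c,round(d["confidence"],2),d["location"],d["mask"].sum(),maskpose(k,d["mask"],z))
print("tube",tri(kt,(431.8,242.5),ks,(361,350)))
print("sharp",tri(kt,(253,155.5),ks,(307,187)))
for p in[(374,38),(390,40),(362,285),(376,265)]:print("canvas",p,at(kt,p,0).round(),at(kt,p,150).round())
print("canvas scene",[at(ks,p,z).round() for p in[(480,210),(268,330)] for z in(0,100,200)])
for p in[(355,30),(352,326),(425,0),(390,308)]:print("edge",at(kt,p,0).round())
b,s=cv2.imread("pics/top0.png"),cv2.imread("pics/scene0.png")
cv2.imwrite("pics/c1.png",np.hstack([cv2.resize(b[20:320,340:460],(240,600),interpolation=2),cv2.resize(s[180:420,240:500],(520,480),interpolation=2)[:600] if 0 else cv2.copyMakeBorder(cv2.resize(s[180:420,240:500],(550,508),interpolation=2),0,92,0,0,0)]))
E
```

```text
sharpener_mid scene 0.52 [308.3, 188.2] 56 (array([692.6, 120.4]), 24.9, 22.9, -39.3)
eraser_mid top 0.65 [322.8, 151.5] 224 (array([699.1, -41.8]), 60.0, 24.6, -30.5)
eraser_mid scene 0.58 [351.4, 224.5] 164 (array([696.9, -45.5]), 54.8, 26.7, -39.2)
paint_tube_mid top 0.81 [430.6, 241.7] 583 (array([ 469.6, -300.9]), 122.9, 31.7, -5.7)
paint_tube_mid scene 0.64 [357.5, 352.2] 781 (array([ 465.1, -302.3]), 124.9, 32.9, -12.1)
brush_mid top 0.87 [324.1, 236.3] 186 (array([479.3, -43.1]), 170.1, 10.0, -0.7)
brush_mid top 0.65 [431.3, 242.4] 599 (array([ 469.9, -302.5]), 123.8, 31.9, -5.7)
brush_mid top 0.48 [136.3, 219.7] 1229 (array([547.6, 405.6]), 153.2, 48.4, -8.7)
brush_mid scene 0.58 [285.6, 269.8] 359 (array([464., -45.]), 201.4, 16.5, -1.3)
brush_mid scene 0.19 [229.9, 196.8] 3111 (array([534.4, 293.9]), 347.0, 193.3, 81.2)
board top 0.63 [182.8, 222.1] 6415 (array([533.5, 294.7]), 341.5, 191.9, 81.5)
board scene 0.83 [227.9, 183.1] 3657 (array([529.3, 288.1]), 350.0, 196.8, 80.5)
pad_a top 0.95 [227.1, 232.7] 1201 (array([514.2, 188.9]), 150.0, 47.9, -8.5)
pad_a top 0.94 [137
[... 440 characters left out ...]
50.5, -8.5)
pad_a scene 0.64 [213.3, 169.2] 598 (array([532.8, 327.4]), 147.6, 48.8, -9.8)
tube (array([ 475.1, -302.5,   -1.8]), 0.1)
sharp (array([699.1, 125.2,   2. ]), 0.7)
canvas (374, 38) [1002. -190.    0.] [ 926. -156.  150.]
canvas (390, 40) [ 995. -231.    0.] [ 921. -192.  150.]
canvas (362, 285) [ 378. -128.    0.] [ 380. -102.  150.]
canvas (376, 265) [ 424. -164.    0.] [ 421. -134.  150.]
canvas scene [array([ 997., -225.,    0.]), array([ 898., -259.,  100.]), array([ 798., -293.,  200.]), array([ 352., -145.,    0.]), array([ 322., -187.,  100.]), array([ 292., -230.,  200.])]
edge [1024. -142.    0.]
edge [ 284. -100.    0.]
edge [1103. -328.    0.]
edge [ 323. -192.    0.]
```

View pics/c1.png

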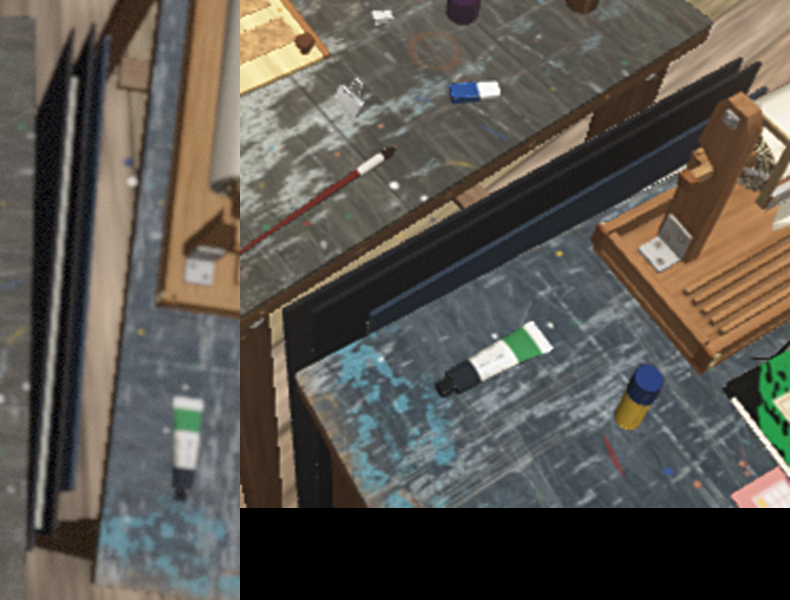

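The crop shows the canvases rising beside and above the table edges. The second table is level with the first. A silver bulldog clip lies near scene (292,225), which could be mistaken for the sharpener, so I'll check that with the wrist camera.

```bash
python3 - <<'E'
from h import *
kt=arm.calibration("top");ks=arm.calibration("scene")
print("near",tri(kt,(360,285),ks,(261,327.5)),"far",tri(kt,(375,35),ks,(481,209)))
k=arm.calibration("wrist");M=k["cam_to_world"];print(k["mtx"].round(0).tolist(),M[:3,3].round(),(-M[:3,2]).round(2),"right",M[:3,0].round(2))
print("clip/sharp",at(ks,(292,225),3).round(),at(ks,(307,187),3).round(),"knob",at(kt,(249,199.6),30).round())
E
```

```text
near (array([ 365.4, -122.7,  -30.9]), 27.4) far (array([1037.4, -207.5,  -43. ]), 13.0)
[[296.0, 0.0, 282.0], [0.0, 296.0, 209.0], [0.0, 0.0, 1.0]] [212. 592. 384.] [ 0.25 -0.12 -0.96] right [0.45 0.89 0.  ]
clip/sharp [579.  46.   3.] [698. 125.   3.] knob [585. 135.  30.]
```

Request:
drive_tool --deltas "0.8 -1 0.5 0 0 0.05 1;0.8 -1 0.5 0 0 0.05 1;0.8 -1 0.5 0 0 0.05 1;0.8 -1 0.5 0 0 0.05 1;0.8 -1 0.5 0 0 0.05 1" --newtons 25

```text
t: 2.1
ee_pos: [405.0, 405.4, 300.7]
tcp_rot: [0.002, 0.078, 0.997, 0.001]
wrist_force: [-0.4, 1.2, 0.4]
finger_gap: 87.2
gripper_force: 0.0
```

Request:
drive_tool --deltas "0.8 -1 0.4 0 0 0 1;0.8 -1 0.4 0 0 0 1;0.8 -1 0.4 0 0 0 1;0.8 -1 0.4 0 0 0 1;0.8 -1 0.4 0 0 0 1"

```text
t: 2.6
ee_pos: [524.8, 254.4, 359.4]
tcp_rot: [0.002, 0.079, 0.997, -0.0]
wrist_force: [-1.0, 0.5, -0.2]
finger_gap: 87.2
gripper_force: 0.0
```

```bash
cat >> h.py <<'E'
def look(labels,name=None,n=4,c="wrist"):
    k=arm.calibration(c);im=arm.get_image(c)
    if name: cv2.imwrite(f"pics/{name}.png",im)
    for l,z in labels:
        for d in arm.silhouettes(l,c)[:n]:
            print(l,round(d["confidence"],2),np.round(d["location"]),d["mask"].sum(),maskpose(k,d["mask"],z))
    return k,im
E
python3 - <<'E'
from h import *
look([("sharpener_mid",6),("eraser_mid",7),("brush_mid",5),("pad_a",15),("knob",25),("board",12)],"w1")
E
```

```text
sharpener_mid 0.54 [228. 264.] 92 (array([692.5, 123.2]), 26.3, 14.5, -28.3)
eraser_mid 0.59 [146. 270.] 129 (array([678.4, -33.2]), 25.6, 24.1, -39.4)
brush_mid 0.78 [106. 165.] 722 (array([454.6, -43.7]), 220.7, 15.1, -2.0)
pad_a 0.97 [370. 163.] 2380 (array([543.6, 400.2]), 150.3, 48.1, -7.8)
pad_a 0.86 [324. 164.] 2394 (array([531.9, 330.7]), 151.6, 47.5, -7.3)
pad_a 0.66 [243. 164.] 2282 (array([511.1, 187.9]), 148.8, 45.8, -8.4)
pad_a 0.59 [285. 163.] 2238 (array([521.2, 258.2]), 147.2, 44.5, -8.2)
knob 0.74 [215. 208.] 147 (array([576.2, 131.9]), 23.2, 21.9, 80.9)
board 0.9 [306. 162.] 11874 (array([532. , 293.5]), 337.7, 190.1, 81.5)
board 0.31 [105. 164.] 714 (array([453.9, -39.9]), 219.8, 14.0, -1.6)
```

View pics/w1.png

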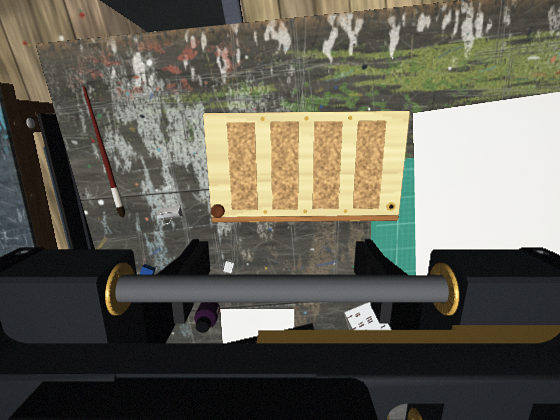

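The wrist view shows the pads, the knob at (218,210), the brush on the left, the sharpener at (228,266) and the bulldog clip at (170,213). The eraser is half hidden at (146,270). I'll move ahead to see the eraser and sharpener properly.

Request:
drive_tool --deltas "0.8 -0.7 -0.3 0 0 0 1;0.8 -0.7 -0.3 0 0 0 1;0.8 -0.7 -0.3 0 0 0 1;0.8 -0.7 -0.3 0 0 0 1"

```text
t: 3.35
ee_pos: [642.4, 150.9, 309.3]
tcp_rot: [-0.002, 0.077, 0.997, -0.001]
wrist_force: [-0.2, 0.5, -0.7]
finger_gap: 86.9
gripper_force: 0.0
```

Request:
drive_tool --deltas "0.8 -0.7 -0.5 0 0 0 1;0.8 -0.7 -0.5 0 0 0 1;0.8 -0.7 -0.5 0 0 0 1;0.8 -0.7 -0.5 0 0 0 1;0.8 -0.7 -0.5 0 0 0 1"

```text
t: 3.85
ee_pos: [761.0, 46.6, 232.8]
tcp_rot: [-0.003, 0.077, 0.997, -0.0]
wrist_force: [-0.3, 0.8, 0.8]
finger_gap: 87.1
gripper_force: 0.0
```

```bash
python3 - <<'E'
from h import *
k,im=look([("sharpener_mid",6),("eraser_mid",7),("brush_mid",5)],"w2")
E
```

```text
sharpener_mid 0.63 [333. 125.] 279 (array([694.2, 122.6]), 25.1, 17.6, -26.5)
eraser_mid 0.95 [201. 145.] 892 (array([696. , -44.7]), 60.1, 26.0, -30.7)
eraser_mid 0.29 [552.  10.] 262 (array([606. , 381.5]), 19.4, 15.9, 81.2)
brush_mid 0.77 [174.  17.] 342 (array([547.8, -47.1]), 35.4, 12.7, -2.6)
```

View pics/w2.png

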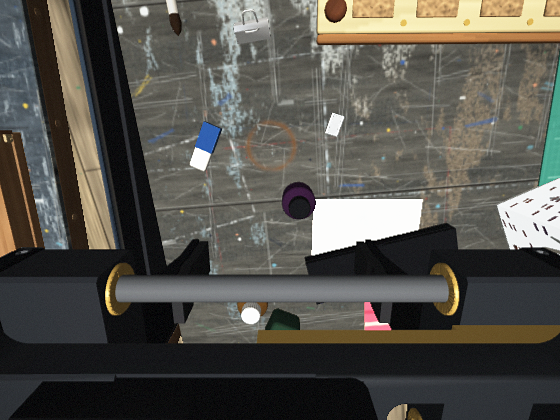

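The wrist view shows the eraser at (205,146) and the sharpener at (335,125), with both ends of each visible. I'll zoom in to get the angles.

```bash
python3 - <<'E'
from h import *
im=cv2.imread("pics/w2.png")
a=cv2.resize(im[115:180,180:230],(400,520),interpolation=cv2.INTER_CUBIC);b=cv2.resize(im[105:155,315:355],(400,500),interpolation=cv2.INTER_CUBIC)
cv2.imwrite("pics/c2.png",np.hstack([a,cv2.copyMakeBorder(b,0,20,0,0,0)]))
E
```

```text
(no output)
```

View pics/c2.png

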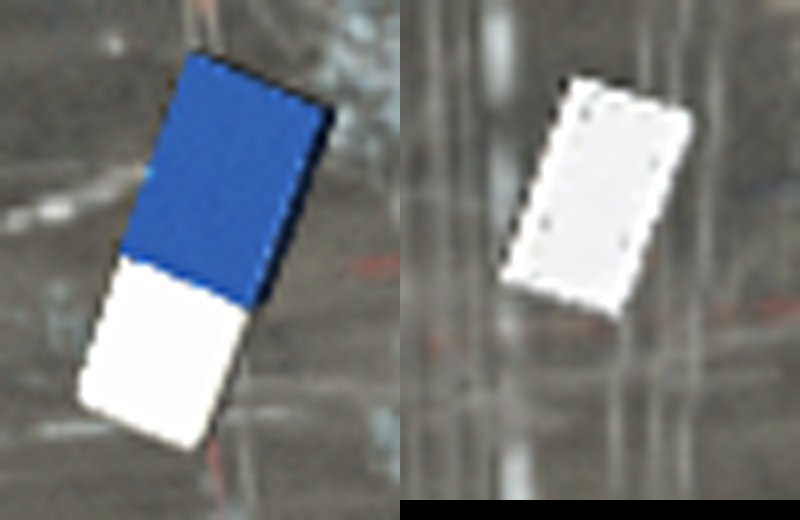

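```bash
python3 - <<'E'
from h import *
k=arm.calibration("wrist")
for n,P,z in(("er",[(203.75,121.25),(220.2,128.1),(189.75,165.2),(204,171.2)],13),("sh",[(332,112.7),(344.2,116.5),(325,132.8),(337,136.5)],12)):
    Q=np.array([at(k,p,z)[:2] for p in P]);l=Q[2:].mean(0)-Q[:2].mean(0);w=Q[1::2].mean(0)-Q[::2].mean(0)
    print(n,Q.mean(0).round(1),np.linalg.norm(l).round(1),np.degrees(np.arctan2(l[1],l[0])).round(1),np.linalg.norm(w).round(1),np.degrees(np.arctan2(w[1],w[0])).round(1))
s=arm.sense();print(s["ee_pos"],s["q"].round(2))
from scipy.spatial.transform import Rotation as R
q=s["tcp_rot"];m=R.from_quat(np.r_[q[1:],q[0]]).as_matrix();print(np.degrees(np.arctan2(m[1,1],m[0,1])))
E
```

```text
er [698.9 -41.6] 59.6 -31.7 20.7 58.4
sh [696.7 126.6] 25.5 -26.3 16.1 65.0
[760.98870388  50.18442296 238.98286065] [-0.04  0.55  1.08  0.    1.52 -1.46]
81.3674233053572
```

Request:
drive_tool --deltas "-0.435 0.513 -0.3 0 0 -0.049 0.6;-0.435 0.513 -0.8 0 0 -0.049 0.6;-0.435 0.513 -0.8 0 0 -0.049 0.6;-0.435 0.513 -0.8 0 0 -0.049 0.6;-0.435 0.513 -0.8 0 0 -0.049 0.6;-0.435 0.513 -1 0 0 -0.049 0.6;-0.435 0.513 -1 0 0 -0.049 0.6"

```text
t: 4.75
ee_pos: [696.3, 124.4, 87.6]
tcp_rot: [-0.0, 0.228, 0.974, -0.0]
wrist_force: [0.4, -0.4, -1.3]
finger_gap: 52.6
gripper_force: 0.0
```

```bash
python3 - <<'E'
from h import *
print(arm.sense()["ee_pos"])
look([("sharpener_mid",8)],"w3")
E
```

```text
[696.25976656 124.41037391  87.58818676]
sharpener_mid 0.56 [277. 215.] 473 (array([693.6, 122.8]), 25.6, 14.8, -22.5)
```

View pics/w3.png

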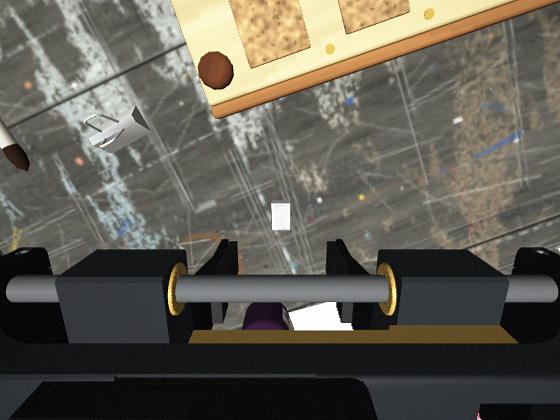

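The sharpener at (281,217) is square and central between the fingers, so I'll descend and grip.

Request:
drive_tool --deltas "-0.007 -0.003 -0.3 0 0 0 0.6;-0.007 -0.003 -0.5 0 0 0 0.5;-0.007 -0.003 -0.567 0 0 0 0.45;-0.007 -0.003 -0.567 0 0 0 0.4;-0.007 -0.003 -0.567 0 0 0 0.1;-0.007 -0.003 -0.567 0 0 0 0;-0.007 -0.003 -0.567 0 0 0 0;-0.007 -0.003 -0.567 0 0 0 0;-0.007 -0.003 -0.567 0 0 0 0;-0.007 -0.003 -0.567 0 0 0 0" --newtons 25

```text
t: 5.85
ee_pos: [696.2, 124.7, 4.3]
tcp_rot: [0.001, 0.228, 0.974, 0.0]
wrist_force: [-1.4, 0.6, 5.5]
finger_gap: 15.7
gripper_force: 25.0
```

Request:
drive_tool --deltas "0 0 0.2 0 0 0 0;0 0 0.5 0 0 0 0;-0.5 0.92 0.5 0 0 0.0498 0;-0.5 0.92 0.5 0 0 0.0498 0;-0.5 0.92 0.5 0 0 0.0498 0;-0.5 0.92 0.5 0 0 0.0498 0;-0.5 0.92 0.5 0 0 0.0498 0;-0.5 0.92 0.5 0 0 0.0498 0"

```text
t: 6.65
ee_pos: [620.4, 262.0, 77.5]
tcp_rot: [0.0, 0.074, 0.997, -0.0]
wrist_force: [-0.2, -0.2, 0.4]
finger_gap: 15.5
gripper_force: 25.0
```

Request:
drive_tool --deltas "-0.507 0.922 0 0 0 0 0;-0.507 0.922 0 0 0 0 0;-0.507 0.922 0 0 0 0 0;-0.507 0.922 0 0 0 0 0;-0.507 0.922 0 0 0 0 0;-0.507 0.922 -0.2 0 0 0 0;-0.507 0.922 -0.2 0 0 0 0;-0.507 0.922 -0.2 0 0 0 0"

```text
t: 7.45
ee_pos: [544.5, 398.4, 46.6]
tcp_rot: [-0.001, 0.075, 0.997, -0.001]
wrist_force: [0.3, 0.3, 0.7]
finger_gap: 15.0
gripper_force: 25.0
```

```bash
python3 - <<'E'
from h import *
s=arm.sense();print(s["ee_pos"],s["finger_gap"])
look([("sharpener_mid",30),("pad_a",15)],"w4")
E
```

```text
[544.46717206 398.44016408  46.56520183] 15.047064793805331
sharpener_mid 0.73 [282. 254.] 1016 (array([549.7, 396.5]), 27.8, 17.5, -8.5)
pad_a 0.97 [  5. 229.] 703 (array([504.9, 213.2]), 54.6, 11.6, -23.3)
pad_a 0.74 [287. 187.] 8702 (array([542.5, 401.1]), 148.2, 45.6, -8.5)
pad_a 0.72 [182. 186.] 8550 (array([499.4, 335.5]), 84.8, 47.1, -8.6)
pad_a 0.7 [ 81. 207.] 12072 (array([521.5, 260.2]), 149.8, 47.7, -8.5)
```

View pics/w4.png

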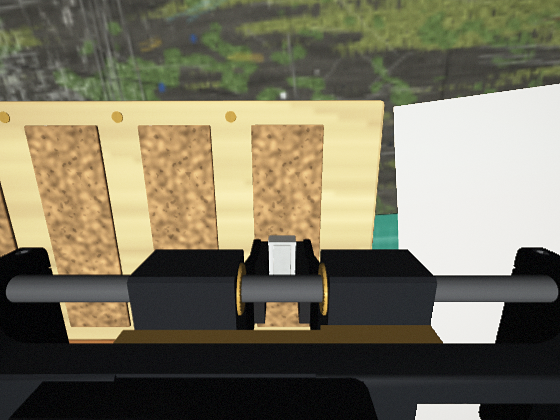

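The sharpener is held squarely over pad d, so I'll lower and release it.

Request:
drive_tool --deltas "0 0 -0.12 0 0 0 0;0 0 -0.197 0 0 0 0;0 0 -0.197 0 0 0 0;0 0 -0.197 0 0 0 0;0 0 -0.197 0 0 0 0.3;0 0 -0.197 0 0 0 0.4;0 0 -0.197 0 0 0 0.4;0 0 0 0 0 0 0.4;0.3 0 0.3 0 0 0 0.8;0.5 0 0.7 0 0 0 1;0.5 0 0.7 0 0 0 1;0.5 0 0.7 0 0 0 1"

```text
t: 8.8
ee_pos: [624.0, 401.9, 159.6]
tcp_rot: [0.005, 0.074, 0.997, 0.003]
wrist_force: [-0.4, -0.2, 1.2]
finger_gap: 58.9
gripper_force: 0.0
```

```bash
python3 - <<'E'
from h import *
s=arm.sense();print(s["ee_pos"],s["finger_gap"])
look([("sharpener_mid",21),("pad_a",15)],"w5")
E
```

```text
[623.96639474 401.94078107 159.58420043] 58.894524275335655
sharpener_mid 0.95 [267. 118.] 434 (array([542.2, 399.7]), 24.1, 15.6, -8.9)
pad_a 0.98 [122. 108.] 7428 (array([521.8, 259.8]), 147.8, 46.5, -8.4)
pad_a 0.78 [ 50. 110.] 7568 (array([510.9, 189.2]), 148.5, 47.5, -8.3)
pad_a 0.66 [195. 110.] 7449 (array([532.1, 330.6]), 149.1, 47.1, -7.9)
```

View pics/w5.png

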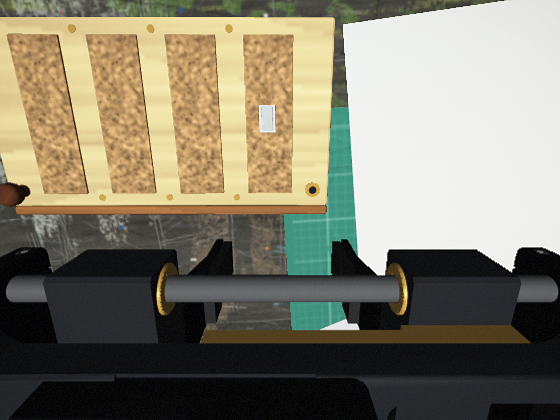

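The sharpener lies flat and square at (267,118), within about 2 mm of the centre of pad d. The eraser is next.

Request:
drive_tool --deltas "0.17 -1 0 0 0 -0.03 1;0.17 -1 0 0 0 -0.03 1;0.17 -1 0 0 0 -0.03 1;0.17 -1 0 0 0 -0.03 1"

```text
t: 9.35
ee_pos: [643.6, 244.8, 149.7]
tcp_rot: [-0.002, 0.17, 0.986, -0.002]
wrist_force: [0.3, 0.5, -0.2]
finger_gap: 86.7
gripper_force: 0.0
```

Request:
drive_tool --deltas "0.17 -1 0 0 0 -0.0342 1;0.17 -1 0 0 0 -0.0342 1;0.17 -1 0 0 0 -0.0342 1;0.17 -1 0 0 0 -0.0342 1"

```text
t: 9.75
ee_pos: [669.2, 95.5, 150.3]
tcp_rot: [-0.001, 0.274, 0.962, -0.002]
wrist_force: [-0.3, 0.4, -0.6]
finger_gap: 86.7
gripper_force: 0.0
```

Request:
drive_tool --deltas "0.187 -0.959 0 0 0 0 0.7;0.187 -0.959 0 0 0 0 0.7;0.187 -0.959 -0.2 0 0 0 0.7;0.187 -0.959 -0.433 0 0 0 0.7;0.187 -0.959 -0.433 0 0 0 0.7;0.187 -0.959 -0.433 0 0 0 0.7"

```text
t: 10.35
ee_pos: [696.0, -41.1, 85.4]
tcp_rot: [-0.003, 0.272, 0.962, 0.0]
wrist_force: [1.3, -0.1, 0.0]
finger_gap: 61.5
gripper_force: 0.0
```

```bash
python3 - <<'E'
from h import *
s=arm.sense();print(s["ee_pos"],s["finger_gap"],s["tcp_rot"])
look([("eraser_mid",9)],"w6",2)
E
```

```text
[695.96510146 -41.07693773  85.35914948] 61.54920990647677 [-2.67887420e-03  2.71597761e-01  9.62407127e-01  3.27065857e-05]
eraser_mid 0.88 [278. 217.] 1882 (array([695.4, -44. ]), 61.8, 23.1, -33.3)
```

View pics/w6.png

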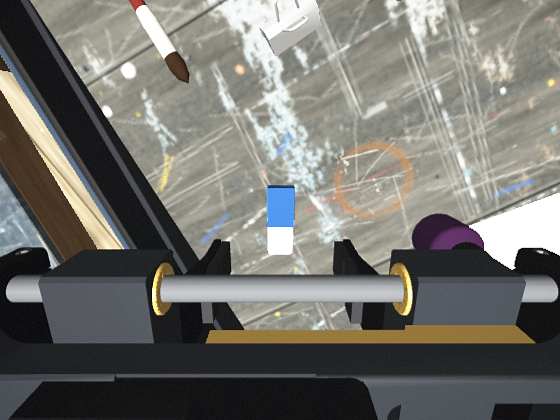

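The eraser at (281,220) is aligned between the fingers. The canvas tops triangulate below table height, so I'll grip it and carry it to pad c.

Request:
drive_tool --deltas "0 0 -0.3 0 0 0 0.7;0 0 -0.5 0 0 0 0.6;0 0 -0.567 0 0 0 0.5;0 0 -0.567 0 0 0 0.4;0 0 -0.567 0 0 0 0.1;0 0 -0.567 0 0 0 0;0 0 -0.567 0 0 0 0;0 0 -0.567 0 0 0 0;0 0 -0.567 0 0 0 0;0 0 -0.567 0 0 0 0"

```text
t: 11.45
ee_pos: [699.3, -43.0, 4.5]
tcp_rot: [0.001, 0.272, 0.962, 0.0]
wrist_force: [-0.6, 1.3, 7.5]
finger_gap: 22.4
gripper_force: 25.0
```

Request:
drive_tool --deltas "0 0 0.2 0 0 0 0;0 0 0.5 0 0 0 0;-0.366 0.831 0.5 0 0 0.0642 0;-0.366 0.831 0.5 0 0 0.0642 0;-0.366 0.831 0.5 0 0 0.0642 0;-0.366 0.831 0.5 0 0 0.0642 0;-0.366 0.831 0.5 0 0 0.0642 0;-0.366 0.831 0.5 0 0 0.0642 0"

```text
t: 12.25
ee_pos: [643.6, 80.9, 77.7]
tcp_rot: [0.0, 0.074, 0.997, -0.0]
wrist_force: [0.3, 0.3, -0.5]
finger_gap: 22.6
gripper_force: 25.0
```

Request:
drive_tool --deltas "-0.366 0.831 0 0 0 0 0;-0.366 0.831 0 0 0 0 0;-0.366 0.831 0 0 0 0 0;-0.366 0.831 0 0 0 0 0"

```text
t: 12.65
ee_pos: [586.9, 209.1, 77.3]
tcp_rot: [-0.001, 0.073, 0.997, 0.001]
wrist_force: [0.0, 0.3, 0.2]
finger_gap: 22.6
gripper_force: 25.0
```

Request:
drive_tool --deltas "-0.365 0.832 0 0 0 0 0;-0.365 0.832 0 0 0 0 0;-0.365 0.832 0 0 0 0 0;-0.365 0.832 -0.2 0 0 0 0;-0.365 0.832 -0.3 0 0 0 0;-0.365 0.832 -0.397 0 0 0 0;-0.365 0.832 -0.397 0 0 0 0;-0.365 0.832 -0.397 0 0 0 0;-0.365 0.832 -0.397 0 0 0 0.3;-0.365 0.832 -0.397 0 0 0 0.45;-0.365 0.832 -0.397 0 0 0 0.45;-0.365 0.832 -0.397 0 0 0 0.45;-0.365 0.832 -0.2 0 0 0 0.45;-0.365 0.832 0.2 0 0 0 0.45;-0.1 0.6 0.5 0 0 0 1;-0.1 0.6 0.5 0 0 0 1;-0.1 0.6 0.5 0 0 0 1"

```text
t: 14.35
ee_pos: [577.3, 295.8, 157.5]
tcp_rot: [0.004, 0.075, 0.997, 0.002]
wrist_force: [-0.3, -0.4, -0.2]
finger_gap: 55.6
gripper_force: 0.0
```

```bash
python3 - <<'E'
from h import *
s=arm.sense();print(s["ee_pos"],s["finger_gap"],s["tcp_rot"])
look([("sharpener_mid",21),("eraser_mid",22),("pad_a",15),("brush_mid",5)],"w7",4)
E
```

```text
[577.33647355 295.83924988 157.53479805] 55.58735863157624 [0.00415483 0.07478143 0.99719013 0.00152145]
sharpener_mid 0.97 [379. 148.] 517 (array([542.4, 399.5]), 26.4, 19.8, -8.6)
eraser_mid 0.67 [305. 146.] 1472 (array([531.4, 329.3]), 59.9, 24.2, -6.6)
eraser_mid 0.47 [126. 220.] 479 (array([577.8, 128.4]), 26.1, 25.7, 72.7)
pad_a 0.9 [241. 140.] 6774 (array([521.5, 259. ]), 148.4, 45.9, -8.5)
pad_a 0.75 [168. 141.] 6962 (array([511.4, 188. ]), 149.5, 46.9, -8.3)
pad_a 0.68 [319. 138.] 5522 (array([532.6, 329.6]), 149.8, 47.6, -8.1)
pad_a 0.55 [380. 136.] 6406 (array([542.8, 400.5]), 148.7, 46.2, -8.5)
```

View pics/w7.png

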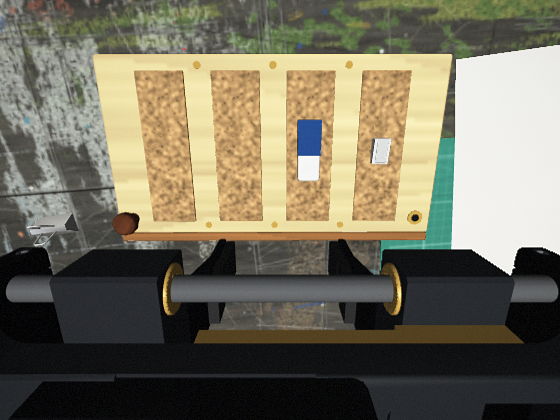

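The eraser is on pad c at (309,150) and the sharpener is still in place. Next is the tube on the second table, crossing the gap high up.

Request:
drive_tool --deltas "-0.072 -1 0.517 0 0 0.0075 1;-0.072 -1 0.517 0 0 0.0075 1;-0.072 -1 0.517 0 0 0.0075 1;-0.072 -1 0.517 0 0 0.0075 1;-0.072 -1 0.517 0 0 0.0075 1"

```text
t: 15.1
ee_pos: [562.6, 145.0, 230.7]
tcp_rot: [0.001, 0.051, 0.999, 0.0]
wrist_force: [0.6, 0.2, 0.4]
finger_gap: 86.9
gripper_force: 0.0
```

Request:
drive_tool --deltas "-0.072 -1 0 0 0 0 1;-0.072 -1 0 0 0 0 1;-0.072 -1 0 0 0 0 1;-0.072 -1 0 0 0 0 1"

```text
t: 15.5
ee_pos: [550.6, -7.0, 227.9]
tcp_rot: [-0.002, 0.052, 0.999, -0.001]
wrist_force: [-0.3, 0.6, -0.3]
finger_gap: 86.8
gripper_force: 0.0
```

Request:
drive_tool --deltas "-0.072 -1 0 0 0 0 1;-0.072 -1 0 0 0 0 1;-0.072 -1 0 0 0 0 1;-0.072 -1 0 0 0 0 1"

```text
t: 15.9
ee_pos: [540.3, -156.7, 228.1]
tcp_rot: [-0.001, 0.052, 0.999, -0.0]
wrist_force: [-0.4, 0.9, -0.5]
finger_gap: 87.0
gripper_force: 0.0
```

Request:
drive_tool --deltas "-0.072 -0.975 0 0 0 0 1;-0.072 -0.975 0 0 0 0 1;-0.072 -0.975 0 0 0 0 1;-0.072 -0.975 0 0 0 0 1;-0.072 -0.975 0 0 0 0 1"

```text
t: 16.4
ee_pos: [530.4, -298.2, 228.1]
tcp_rot: [-0.001, 0.05, 0.999, 0.001]
wrist_force: [0.4, 0.4, 0.7]
finger_gap: 87.1
gripper_force: 0.0
```

```bash
python3 - <<'E'
from h import *
s=arm.sense();print(s["ee_pos"],s["finger_gap"],s["tcp_rot"],s["q"].round(2))
look([("paint_tube_mid",10),("brush_mid",5)],"w8",3)
E
```

```text
[ 530.38125934 -298.21239409  228.09255314] 87.14487223102518 [-9.61669677e-04  5.04446853e-02  9.98725349e-01  1.44444666e-03] [-0.64  0.18  1.56  0.    1.4  -2.11]
paint_tube_mid 0.95 [273. 140.] 2242 (array([ 466. , -303.2]), 126.9, 31.2, -7.0)
brush_mid 0.96 [478. 114.] 1432 (array([454.5, -48.3]), 221.3, 14.7, 1.3)
```

View pics/w8.png

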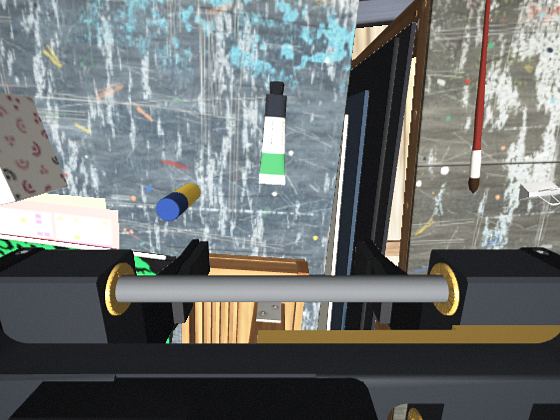

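The tube at (273,140) has its cap at (277,88), towards the robot, and its tail at +x. I'll descend onto its middle.

Request:
drive_tool --deltas "-0.413 -0.013 -0.3 0 0 -0.0016 0.9;-0.413 -0.013 -0.7 0 0 -0.0016 0.8;-0.413 -0.013 -1 0 0 -0.0016 0.75;-0.413 -0.013 -1 0 0 -0.0016 0.75;-0.413 -0.013 -1 0 0 -0.0016 0.75" --newtons 20

```text
t: 17.05
ee_pos: [465.5, -297.7, 75.7]
tcp_rot: [-0.003, 0.054, 0.999, 0.003]
wrist_force: [-0.3, 0.2, -0.1]
finger_gap: 66.3
gripper_force: 0.0
```

```bash
python3 - <<'E'
from h import *
s=arm.sense();print(s["ee_pos"],s["finger_gap"])
look([("paint_tube_mid",10)],"w9",2)
E
```

```text
[ 465.45044644 -297.67752617   75.68060844] 66.2601317350291
paint_tube_mid 0.97 [276. 218.] 4140 (array([ 457.5, -302.2]), 107.9, 31.5, -7.6)
```

Request:
drive_tool --deltas "0 0 -0.3 0 0 0 0.75;0 0 -0.45 0 0 0 0.75;0 0 -0.513 0 0 0 0.7;0 0 -0.513 0 0 0 0.6;0 0 -0.513 0 0 0 0.3;0 0 -0.513 0 0 0 0;0 0 -0.513 0 0 0 0;0 0 -0.513 0 0 0 0;0 0 -0.513 0 0 0 0;0 0 -0.513 0 0 0 0"

```text
t: 18.15
ee_pos: [468.7, -302.2, 4.1]
tcp_rot: [0.001, 0.055, 0.998, -0.0]
wrist_force: [-0.7, 2.0, 6.6]
finger_gap: 28.9
gripper_force: 19.8
```

Request:
drive_tool --deltas "0 0 0.2 0 0 0 0;0 0 0.4 0 0 0 0;0 0 0.7 0 0 0 0;0.092 0.936 1 0 0 -0.0058 0;0.092 0.936 1 0 0 -0.0058 0;0.092 0.936 1 0 0 -0.0058 0;0.092 0.936 1 0 0 -0.0058 0;0.092 0.936 1 0 0 -0.0058 0"

```text
t: 18.95
ee_pos: [482.1, -160.8, 153.5]
tcp_rot: [0.0, 0.072, 0.997, -0.0]
wrist_force: [0.2, 0.5, -0.5]
finger_gap: 29.2
gripper_force: 19.8
```

Request:
drive_tool --deltas "0.092 0.936 0 0 0 0 0;0.092 0.936 0 0 0 0 0;0.092 0.936 0 0 0 0 0;0.092 0.936 0 0 0 0 0"

```text
t: 19.35
ee_pos: [495.3, -18.3, 152.1]
tcp_rot: [-0.001, 0.072, 0.997, 0.001]
wrist_force: [0.2, 0.4, -0.4]
finger_gap: 28.9
gripper_force: 19.8
```

Request:
drive_tool --deltas "0.092 0.936 0 0 0 0 0;0.092 0.936 0 0 0 0 0;0.092 0.936 0 0 0 0 0;0.092 0.936 0 0 0 0 0"

```text
t: 19.75
ee_pos: [509.7, 121.6, 152.3]
tcp_rot: [-0.0, 0.072, 0.997, 0.0]
wrist_force: [-0.1, -0.5, 1.2]
finger_gap: 29.0
gripper_force: 19.8
```

Request:
drive_tool --deltas "0.091 0.935 0 0 0 0 0;0.091 0.935 0 0 0 0 0;0.091 0.935 0 0 0 0 0;0.091 0.935 -0.2 0 0 0 0;0.091 0.935 -0.5 0 0 0 0;0.091 0.935 -0.6 0 0 0 0;0.091 0.935 -0.6 0 0 0 0"

```text
t: 20.45
ee_pos: [520.9, 256.9, 59.4]
tcp_rot: [-0.004, 0.074, 0.997, -0.002]
wrist_force: [-0.0, -0.4, 0.2]
finger_gap: 28.5
gripper_force: 19.8
```

```bash
python3 - <<'E'
from h import *
s=arm.sense();print(s["ee_pos"],s["finger_gap"],s["wrist_torque"])
look([("paint_tube_mid",68),("pad_a",15)],"w10",4)
E
```

```text
[520.91241103 256.85590965  59.38058922] 28.549267056515884 [0.01819478 0.05903508 0.0262954 ]
paint_tube_mid 0.68 [283. 233.] 6844 (array([509.7, 255.8]), 108.8, 31.0, -9.3)
pad_a 0.9 [188. 187.] 7845 (array([480.4, 192.8]), 88.0, 47.0, -8.4)
pad_a 0.66 [302. 162.] 3435 (array([521.5, 258.7]), 148.4, 45.6, -8.5)
pad_a 0.58 [386. 169.] 5599 (array([501.3, 333.6]), 86.5, 46.6, -8.7)
pad_a 0.56 [483. 195.] 9052 (array([542.4, 400. ]), 148.3, 47.5, -8.1)
```

View pics/w10.png

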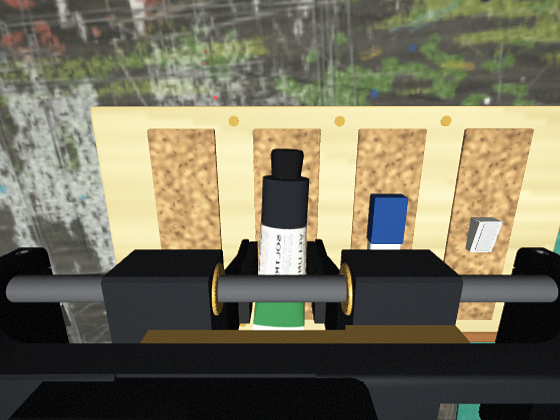

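The tube is held level and square over pad b, so I'll lower and release it.

Request:
drive_tool --deltas "0.01 0 -0.15 0 0 0 0;0.01 0 -0.25 0 0 0 0;0.01 0 -0.297 0 0 0 0;0.01 0 -0.297 0 0 0 0;0.01 0 -0.297 0 0 0 0;0.01 0 -0.297 0 0 0 0.4;0.01 0 -0.297 0 0 0 0.55;0.01 0 -0.297 0 0 0 0.55;0.01 0 -0.297 0 0 0 0.55;0.01 0 -0.1 0 0 0 0.55;0.01 0 0.2 0 0 0 0.55;0.4 -0.4 0.6 0 0 0 1;0.4 -0.4 0.6 0 0 0 1;0.4 -0.4 0.6 0 0 0 1;0.4 -0.4 0.6 0 0 0 1"

```text
t: 22.1
ee_pos: [584.2, 199.0, 154.2]
tcp_rot: [0.001, 0.074, 0.997, 0.0]
wrist_force: [0.4, -0.4, -1.4]
finger_gap: 72.3
gripper_force: 0.0
```

```bash
python3 - <<'E'
from h import *
s=arm.sense();print(s["ee_pos"],s["finger_gap"])
look([("paint_tube_mid",24),("pad_a",15),("eraser_mid",22),("sharpener_mid",21)],"w11",4)
look([("brush_mid",5)],None,2);look([("brush_mid",5)],None,1,"top")
E
```

```text
[584.23060676 198.95829722 154.16941045] 72.25494633778348
paint_tube_mid 0.7 [335. 134.] 3775 (array([521.4, 257. ]), 124.6, 33.5, -9.2)
pad_a 0.9 [480. 115.] 6982 (array([542.7, 399.9]), 149.1, 46.9, -8.5)
pad_a 0.89 [396. 110.] 5704 (array([532.1, 329.2]), 149.0, 46.3, -8.4)
pad_a 0.74 [263. 121.] 7384 (array([510.9, 187.5]), 148.9, 45.4, -8.4)
pad_a 0.71 [325. 104.] 3577 (array([521.9, 258.3]), 148.2, 45.8, -8.5)
eraser_mid 0.94 [407. 125.] 1757 (array([530.8, 329. ]), 60.0, 28.0, -8.6)
eraser_mid 0.36 [334. 133.] 3732 (array([522.1, 257.3]), 125.0, 33.7, -9.3)
sharpener_mid 0.78 [481. 127.] 585 (array([541.8, 398.7]), 24.1, 22.2, -8.5)
brush_mid 0.72 [ 29. 147.] 1691 (array([482.6, -47.4]), 166.8, 15.1, -0.3)
brush_mid 0.81 [324. 247.] 360 (array([458.4, -42.9]), 221.6, 12.5, -1.4)
```

Request:
drive_tool --deltas "-0.177 -0.813 0.157 0 0 0.0206 1;-0.177 -0.813 0.157 0 0 0.0206 1;-0.177 -0.813 0.157 0 0 0.0206 1;-0.177 -0.813 0.157 0 0 0.0206 1"

```text
t: 22.95
ee_pos: [556.6, 74.9, 177.6]
tcp_rot: [0.001, 0.01, 1.0, -0.0]
wrist_force: [0.3, 0.7, -0.2]
finger_gap: 86.9
gripper_force: 0.0
```

Request:
drive_tool --deltas "-0.177 -0.813 0.157 0 0 0 0.8;-0.177 -0.813 0.157 0 0 0 0.8;-0.177 -0.813 0.157 0 0 0 0.8;-0.177 -0.813 0.157 0 0 0 0.8;-0.177 -0.813 0.157 0 0 0 0.8;-0.177 -0.813 0.157 0 0 0 0.8"

```text
t: 23.55
ee_pos: [530.0, -42.8, 199.7]
tcp_rot: [-0.0, 0.008, 1.0, 0.0]
wrist_force: [-1.0, -0.7, -0.7]
finger_gap: 69.7
gripper_force: 0.0
```

```bash
python3 - <<'E'
from h import *
s=arm.sense();print(s["ee_pos"],s["finger_gap"])
k,im=look([("brush_mid",5)],"w12",1)
m=arm.silhouettes("brush_mid","wrist")[0]["mask"];v,u=np.nonzero(m)
P=np.array([at(k,(a,b),5)[:2] for a,b in zip(u,v)])
for lo in range(340,580,20):
    Q=P[(P[:,0]>=lo)&(P[:,0]<lo+20)]
    if len(Q):print(lo,len(Q),Q[:,1].mean().round(1),np.ptp(Q[:,1]).round(1))
print(P[:,0].min(),P[:,0].max())
E
```

```text
[530.04397632 -42.79097771 199.65371821] 69.73154389354103
brush_mid 0.81 [278. 141.] 1153 (array([454.4, -44.8]), 218.6, 10.0, -1.3)
340 42 -44.7 3.2
360 66 -44.7 4.4
380 97 -45.2 4.7
400 104 -45.4 5.8
420 91 -45.2 5.8
440 92 -46.0 5.9
460 136 -45.9 8.5
480 119 -45.9 7.5
500 127 -46.3 9.8
520 134 -46.5 10.0
540 130 -47.1 10.2
560 15 -47.2 7.5
345.0532269470011 563.6614573276838
```

Request:
drive_tool --deltas "-0.493 0 -0.3 0 0 0 0.5;-0.493 0 -0.7 0 0 0 0.5;-0.493 0 -1 0 0 0 0.5;-0.493 0 -1 0 0 0 0.5;-0.493 0 -1 0 0 0 0.5" --newtons 15

```text
t: 24.2
ee_pos: [451.3, -42.4, 45.8]
tcp_rot: [-0.005, 0.008, 1.0, 0.001]
wrist_force: [-0.8, 0.8, 0.5]
finger_gap: 44.7
gripper_force: 0.0
```

Request:
drive_tool --deltas "0 0 -0.2 0 0 0 0.5;0 0 -0.32 0 0 0 0.4;0 0 -0.32 0 0 0 0.3;0 0 -0.32 0 0 0 0.1;0 0 -0.32 0 0 0 0;0 0 -0.32 0 0 0 0;0 0 -0.32 0 0 0 0;0 0 -0.32 0 0 0 0;0 0 -0.32 0 0 0 0"

```text
t: 25.1
ee_pos: [457.3, -44.6, 3.4]
tcp_rot: [0.001, 0.009, 1.0, -0.0]
wrist_force: [0.4, 1.2, 5.7]
finger_gap: 7.8
gripper_force: 15.0
```

Request:
drive_tool --deltas "0 0 0.2 0 0 0 0;0 0 0.4 0 0 0 0;0.188 0.776 0.6 0 0 -0.0206 0;0.188 0.776 0.6 0 0 -0.0206 0;0.188 0.776 0.6 0 0 -0.0206 0;0.188 0.776 0.6 0 0 -0.0206 0;0.188 0.776 0.6 0 0 -0.0206 0"

```text
t: 25.8
ee_pos: [483.9, 72.3, 92.1]
tcp_rot: [-0.0, 0.073, 0.997, -0.0]
wrist_force: [-0.7, 0.1, 0.2]
finger_gap: 8.1
gripper_force: 15.0
```

Request:
drive_tool --deltas "0.188 0.776 0 0 0 0 0;0.188 0.776 0 0 0 0 0;0.188 0.776 0 0 0 0 0;0.188 0.776 0 0 0 0 0;0.188 0.776 -0.1 0 0 0 0;0.188 0.776 -0.2 0 0 0 0;0.188 0.776 -0.2 0 0 0 0"

```text
t: 26.5
ee_pos: [509.4, 186.4, 58.3]
tcp_rot: [-0.003, 0.074, 0.997, -0.001]
wrist_force: [-0.3, 0.2, -0.4]
finger_gap: 7.9
gripper_force: 15.0
```

```bash
python3 - <<'E'
from h import *
s=arm.sense();print(s["ee_pos"],s["finger_gap"])
a=arm.get_image("wrist");b=arm.get_image("scene")
for c in("scene","top","wrist"):look([("brush_mid",65)],None,2,c)
cv2.imwrite("pics/w13.png",np.hstack([cv2.resize(a,(400,300)),cv2.resize(b[100:300,130:397],(400,300))]))
E
```

```text
[509.40604788 186.37780074  58.31219603] 7.922143189399508
brush_mid 0.48 [223. 195.] 29 (array([526.9, 179.5]), 171.1, 7.8, -7.0)
```

View pics/w13.png

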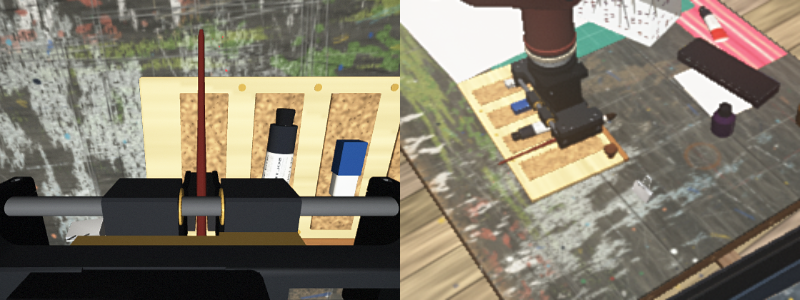

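The brush is held level and square along pad a, so I'll lower and release it.

Request:
drive_tool --deltas "0 0 -0.15 0 0 0 0;0 0 -0.25 0 0 0 0;0 0 -0.297 0 0 0 0;0 0 -0.297 0 0 0 0;0 0 -0.297 0 0 0 0;0 0 -0.297 0 0 0 0.12;0 0 -0.297 0 0 0 0.2;0 0 -0.297 0 0 0 0.35;0 0 -0.297 0 0 0 0.35;0 0 -0.297 0 0 0 0.35;0 0 -0.1 0 0 0 0.35;0 0 0.3 0 0 0 0.35;0.5 0.4 0.8 0 0 0 0.8;0.5 0.4 0.8 0 0 0 0.8;0.5 0.4 0.8 0 0 0 0.8;0.5 0.4 0.8 0 0 0 0.8"

```text
t: 28.5
ee_pos: [591.1, 250.5, 186.5]
tcp_rot: [0.004, 0.073, 0.997, 0.002]
wrist_force: [-0.1, -0.4, -0.5]
finger_gap: 54.4
gripper_force: 0.0
```

```bash
python3 - <<'E'
from h import *
s=arm.sense();print(s["ee_pos"],s["finger_gap"])
k,im=look([("brush_mid",20),("paint_tube_mid",24),("pad_a",15),("eraser_mid",22),("sharpener_mid",21)],"w14",4)
arm.get_image("wrist");m=arm.silhouettes("brush_mid","wrist")[0]["mask"];v,u=np.nonzero(m)
P=np.array([at(k,(a,b),20)[:2] for a,b in zip(u,v)]);c=np.array([511,187.8]);d=np.array([.9893,-.1461])
X=(P-c)@d;Y=(P-c)@[-d[1],d[0]];print(X.min(),X.max(),[(int(a),Y[(X>=a)&(X<a+20)].mean().round(1)) for a in range(-120,120,20) if ((X>=a)&(X<a+20)).any()])
look([("brush_mid",20),("pad_a",15)],None,4,"top")
E
```

```text
[591.11646635 250.53268793 186.51457633] 54.41245742143568
paint_tube_mid 0.57 [280. 133.] 3230 (array([522.3, 257.4]), 125.1, 35.6, -8.4)
pad_a 0.98 [217. 118.] 4901 (array([511. , 188.2]), 147.9, 46.7, -8.6)
pad_a 0.94 [337. 117.] 4873 (array([532.1, 329.3]), 152.3, 48.0, -8.6)
pad_a 0.86 [412. 116.] 5580 (array([542.5, 400.1]), 147.7, 47.4, -8.9)
pad_a 0.79 [270. 103.] 3099 (array([521.3, 258.3]), 150.1, 47.3, -8.7)
eraser_mid 0.9 [345. 128.] 1326 (array([531.6, 328.9]), 59.4, 25.1, -8.4)
eraser_mid 0.56 [412. 115.] 5535 (array([541.9, 397.4]), 144.3, 45.2, -8.4)
sharpener_mid 0.76 [413. 130.] 466 (array([542.2, 399.2]), 26.9, 20.3, -9.0)
-108.52807847635762 118.82966377436396 [(-120, np.float64(4.4)), (-100, np.float64(4.5)), (-80, np.float64(4.2)), (-60, np.float64(4.0)), (-40, np.float64(3.9)), (-20, np.float64(3.6)), (0, np.float64(3.4)), (20, np.float64(3.2)), (40, np.float64(3.0)), (60, np.float64(2.8)), (80, np.float64(2.7)), (100, np.float64(2.4))]
brush_mid 0.79 [229. 214.] 180 (array([551.3, 184.6]), 121.4, 11.4, -10.1)
pad_a 0.79 [232. 226.] 620 (array([515.9, 182.7]), 143.4, 47.9, -0.8)
pad_a 0.79 [168. 211.] 569 (array([549.9, 330.2]), 106.8, 48.7, -9.6)
pad_a 0.62 [188. 220.] 21 (array([542.9, 278.1]), 31.5, 3.7, -8.1)
pad_a 0.57 [144. 205.] 248 (array([569.8, 386.4]), 80.0, 26.4, 0.9)
```

View pics/w14.png

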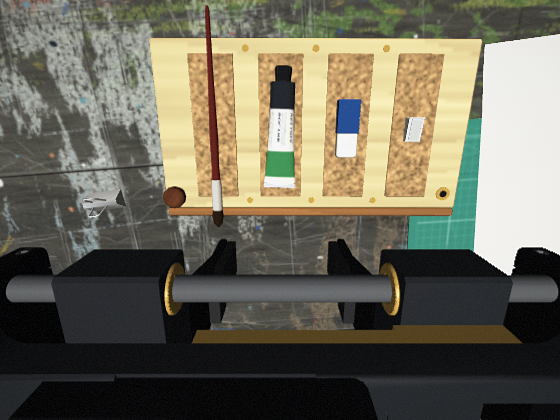

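All four lie in order, with the brush on pad a at about (212,120). The arm was still settling during that shot, so I'll remeasure the brush now it is still.

```bash
python3 - <<'E'
from h import *
for i in range(3):
    k=arm.calibration("wrist");arm.get_image("wrist")
    S=arm.silhouettes("brush_mid","wrist");pads=[maskpose(k,d["mask"],15)[0] for d in arm.silhouettes("pad_a","wrist")]
    print(arm.sense()["ee_pos"].round(1),[p.tolist() for p in pads])
    if not S: continue
    v,u=np.nonzero(S[0]["mask"])
    P=np.array([at(k,(a,b),20)[:2] for a,b in zip(u,v)]);c=min(pads,key=lambda p:p[1]);d=np.array([.9893,-.1461])
    X=(P-c)@d;Y=(P-c)@[-d[1],d[0]];print(X.min(),X.max(),[(int(a),Y[(X>=a)&(X<a+20)].mean().round(1)) for a in range(-120,120,40) if ((X>=a)&(X<a+20)).any()])
E
```

```text
[587.4 248.4 182.2] [[532.5, 329.9], [543.0, 400.3], [511.5, 188.1], [521.9, 258.7]]
-113.11833401294645 110.20910159162878 [(-120, np.float64(0.7)), (-80, np.float64(0.4)), (-40, np.float64(-0.1)), (0, np.float64(-0.5)), (40, np.float64(-0.9)), (80, np.float64(-1.2))]
[587.4 248.5 182.2] [[521.7, 258.9], [532.1, 329.1], [542.6, 399.9]]
-72.7807056810686 73.69392973464741 [(-80, np.float64(-0.3)), (-40, np.float64(-1.9)), (0, np.float64(-1.4)), (40, np.float64(4.5))]
[587.4 248.5 182.2] [[531.8, 329.5], [542.8, 400.4], [521.9, 258.7]]
-114.40079708714568 109.59934701794343 [(-120, np.float64(-70.6)), (-80, np.float64(-71.0)), (-40, np.float64(-71.2)), (0, np.float64(-71.9)), (40, np.float64(-72.0)), (80, np.float64(-72.4))]
```

The brush is centred to within 2 mm and about 0.5° of the pad axis, so I'll hand the job in.

```bash
python3 -c "
from rig import arm
print(arm.finish_job())"
```

```text
the job is handed in; nothing more can be done
None
```

I laid the brush, tube, eraser and sharpener on pads a to d, longest next to the knob, each within about 2 mm of its pad centre and lined up along it, and handed the job in at about 29 s; no verdict was returned.

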